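Fetch the dome camera from behind the stock

TASK

The small white dome camera stands hemmed in at the back of the steel stock bay: first move the yellow carton, the red spray can and the black battery in front of and beside it onto the blue mat, all three together, then set the camera down gently, not dropped, in the middle of the round black test stand. After that put the three back upright in the bay, each centred on the spot of its own colour (the battery with its green top on green; the label tab towards the robot is not part of the spot). Keep all four upright throughout, and leave the jar at the bay where it is.

Things in the scene. Friction and masses are not known exactly. Their poses are not given: they have to be found in the camera images.
- carton: Loose yellow carton, 48 x 48 x 118 mm (x, y, z), upright, 0.15 to 0.3 kg; white blank labels on two sides. Origin: centre of its underside, z up. Starts on the yellow place.
- spray: Loose red spray can, upright: cylinder of 50 mm diameter up to 98 mm, a shoulder to 106 mm, then a white cap of 33 mm diameter up to 124 mm; white band around the body. 0.2 to 0.4 kg. Origin: centre of its underside, z up. Starts on the red place.
- battery: Loose block battery, 60 (x) x 47 (y) x 106 (z) mm, black with a green top and two small steel terminals up to 113 mm; 0.35 to 0.65 kg. Origin: centre of its underside, z up; grasp across its 47 mm (y). Starts on the green place, its long side along the place's x.
- camera: Loose white mini dome camera: white base 56 mm in diameter, 24 mm high, black dome of 42 mm diameter on it, 43 mm high in all; 0.1 to 0.2 kg. Origin: centre of its underside. Starts on the bare bay plate (top 3 mm above the table); the tall things stand at its left, its right and on the robot's side, centres 60 to 80 mm away. Grasp the base across its diameter once they are gone.
- yellow_place: Fixed yellow plate, home of the carton: 3 mm thick on the 3 mm steel bay plate, top 6 mm above the table. In plan x -58 to +33 mm, y -27 to +27 mm of its origin; the surplus at -x is a label tab, visible while the carton stands there. Origin: underside, centre of the spot where the carton stands. x points away from the robot; all three plates share the bay's yaw (within 0.2 rad of world x).
- red_place: Fixed red plate, home of the spray can: 3 mm thick on the 3 mm steel bay plate, top 6 mm above the table. In plan x -58 to +33 mm, y -27 to +27 mm of its origin; the surplus at -x is a label tab, visible while the spray can stands there. Origin: underside, centre of the spot where the spray can stands. x points away from the robot; all three plates share the bay's yaw (within 0.2 rad of world x).
- green_place: Fixed green plate, home of the battery: 3 mm thick on the 3 mm steel bay plate, top 6 mm above the table. In plan x -58 to +33 mm, y -27 to +27 mm of its origin; the surplus at -x is a label tab, visible while the battery stands there. Origin: underside, centre of the spot where the battery stands. x points away from the robot; all three plates share the bay's yaw (within 0.2 rad of world x).
- mat: Fixed blue mat, 250 x 130 x 4 mm (x, y, z), the side area to put the three things on meanwhile; to the left or right of the bay. Origin: centre of its underside; x is its long side.
- stand: Fixed round test stand with a black rubber top: aluminium disc of 100 mm diameter, 8 mm high, with the black disc of 88 mm diameter on it, top 10 mm above the table. On the other side of the bay from the mat. Origin: centre of its underside.
- jar: Loose amber glass jar with an aluminium cap, 54 mm in diameter, 65 mm high, just behind the bay, at left or right. Not to be disturbed. Origin: centre of its underside.
There are look-alikes about, which are no part of the job. Leave any pink look-alike of the camera alone.

How it is judged:
By the outcome, as a careful person would: the job done as asked, in the order asked, and still so for the second after the job is handed in, with the robot touching nothing.
It also fails if it takes over 134 s, if anything falls off the work surface, if the arm or the gripper's body presses on something with over 40 N, if the wrist force passes 120 N, or if a joint passes its speed limit or range.

ROBOT

A 7-joint arm with a two-finger parallel gripper is mounted at the origin on the work surface. World frame = base frame: x ahead of the robot, y to its left, z up, the work surface at z = 0. Lengths are in m, angles in degrees, forces in N, time in s.
With the tool pointing down it reaches from about 0.425 to 0.875 m from the base axis. Payload 4.7 kg.
Tool frame: the origin (TCP) lies at the very end of the fingers, on their centre line; the grasp point (between the pads) lies 19 mm behind it; z points along the fingers, y is the line along which they close (so a half turn about z gives the same grasp; the last joint's range is limited). The gripper opens to 87 mm and grips with 3 to 60 N. Pads are 19 mm wide; open, the fingers measure 117 mm over their backs; the gripper's body (75 mm by 190 mm) begins 51 mm behind the grasp point.
Start: joints at [68.761, 18.392, -4.016, 83.108, 1.295, 78.541, -3.26], TCP at [0.244, -0.602, 0.223] pointing down, gripper open.
Joint ranges: [-163.93, 163.93], [-17.29, 119.83], [-79.2, 71.16], [3.27, 140.29], [-89.18, 269.18], [5.43, 117.66], [-154.24, 154.24]. Speed limits (degrees/s): [147.25, 147.25, 180, 180, 180, 180, 180].

INTERFACE

Orientations are given as [roll, pitch, yaw] about the fixed x, y, z axes, in that order (R = Rz(yaw) Ry(pitch) Rx(roll)).
In Python, from cell import get_obs, eyes, env gives the robot as it stands.
- The arm moves only by the tool servo_tool, never from a script. Its argument "series" is a list that holds one entry, the list of rows, each a list of 7 numbers: the shift along the tool's x, y, z in units of 300 mm (1.0 is 300 mm), then the turn, a rotation vector about the tool's x, y, z in units of pi rad (1.0 is pi rad), then the opening, from 0 (shut) to 1 (fully open). In form: [[[tx, ty, tz, wx, wy, wz, gripper], ...]]. A call has 1 to 12 rows; each row is the pose to reach, as a shift and turn from the pose commanded when the call began, along the tool's axes at that moment, turning the shorter way round; what a row does not reach only later rows make up. A row lasts 1/12 s, in which the tool goes at most 41.7 mm and 7.16 degrees, less where a joint would pass 70% of its speed; a pose out of reach is approached as far as the arm can. A call with a number of a shift or a turn outside -1 to 1 is refused whole. A call with a gripper value outside its range is refused whole. The fingers move at their own pace and stop on an object; "grip_force" is the grip in N (left out, the last holds). Time passes only in rows, so rows that repeat a pose let the fingers close. It gives the time, the measured TCP pose, the force, the opening and the grip force at its end, in the units of the state.
- get_obs(): the state, without advancing time (a new reading comes with each control period).
- eyes.read_camera(name): name is "scene" or "top" or "wrist"; returns a dict with "frame" (480x640x3 uint8, red, green, blue), "depth" (480x640 float32, m along the optical axis (not along the pixel's ray), 0 where there is no reading), "fx", "fy", "cx", "cy" (pixels), "origin" and "rotation" of the camera in the world; the wrist camera has in their place "mount" (4x4, takes a point from camera to tool coordinates, whose origin is the TCP and whose axes are the flange's). Camera axes: x right, y down, z forward; pixel columns grow to the right and rows downward; lengths in m; the calibration is good to about 2 mm. A picture is of the moment at which its call begins: read the wrist's pose just before it.
- env.sign_off(): hands the job in; it is judged then, once.
The state is a dict: "time_s": time; "qpos": joint angles; "joint_velocities": joint speeds; "effort": joint torques, N m; "tool_pos": TCP position; "tool_rot": TCP orientation; "force": force on the tool from outside, world axes, zero at the start; "wrist_torque": the same for the moment, N m; "grip_width": finger opening in m; "grasp_force": force on a finger pad.
Only numpy, scipy, OpenCV 4.12 (cv2) and the standard library are available. Lean on these libraries where they do the work, as an engineer would, in place of code of your own. Each camera call takes 0.05 s, during which the arm holds its last target. There are 200 camera calls.

## Working session

There is one attempt and no reset: what is moved stays moved. The work goes in short steps, Python scripts to look and compute and a tool call to move; the robot and the scene stay as the last step left them, time stands still between calls to the robot, and variables do not carry over. Pictures are saved under pics/ and viewed, at most 14 in all, crops included, and the job is handed in when it is done.

Besides the shell and the picture viewer there is one more tool, called by a JSON object that holds its "op" and its "data". servo_tool: Moves the arm, as the interface text tells. Shifts and turns lie within -1 to 1; 1 stands for 300 mm of shift or pi rad of turn. Its arguments: {"type":"object","properties":{"series":{"type":"array"},"grip_force":{"type":"number"}},"required":["series"]}

```bash
mkdir -p pics; ls
python3 - <<'E'
from cell import get_obs, eyes, env
import cv2,numpy as np
print(get_obs())
for n in("top","scene"):
    d=eyes.read_camera(n); np.savez(f"{n}0.npz",**d)
    cv2.imwrite(f"pics/{n}0.png",d["frame"][:,:,::-1]); print(n,d["fx"],d["cx"],d["cy"],d["origin"],d["rotation"])
E
```

```text
pics
{'time_s': 0.0, 'qpos': array([68.76275715, 18.43780483, -4.01332099, 83.17468236,  1.29532486,
       78.53953887, -3.25920513]), 'joint_velocities': array([ 0.00090401,  0.02295849, -0.04727471, -0.02261491,  0.01381613,
        0.0411208 ,  0.015694  ]), 'effort': array([ 2.22438493e-04, -4.91286206e+01, -4.03768821e-01, -3.12528920e+01,
       -6.38740626e-02,  4.37890913e-02,  1.86187690e-04]), 'tool_pos': array([ 0.24369354, -0.60200269,  0.22147735]), 'tool_rot': array([-1.79893223e+02,  6.71386136e-03,  2.20457558e+01]), 'force': array([ 0.42671744, -0.84741056, -0.59360298]), 'wrist_torque': array([ 0.02152096, -0.02189971, -0.01977826]), 'grasp_force': 0.0, 'grip_width': 0.08681325427845549}
top 567.5582625709797 314.8436925531719 242.3281021306478 [0.33306469 0.00818187 1.17803138] [-168.38986536   -0.26567626  -85.85603875]
scene 515.0227719922824 323.25255980548434 243.07794130815765 [1.18291662 0.53171198 0.59619044] [-125.11863237   -0.91199394  130.31973353]
```

View pics/top0.png

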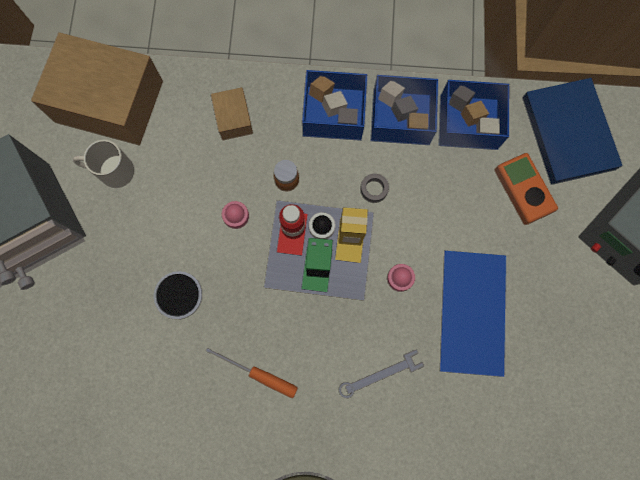

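View pics/scene0.png

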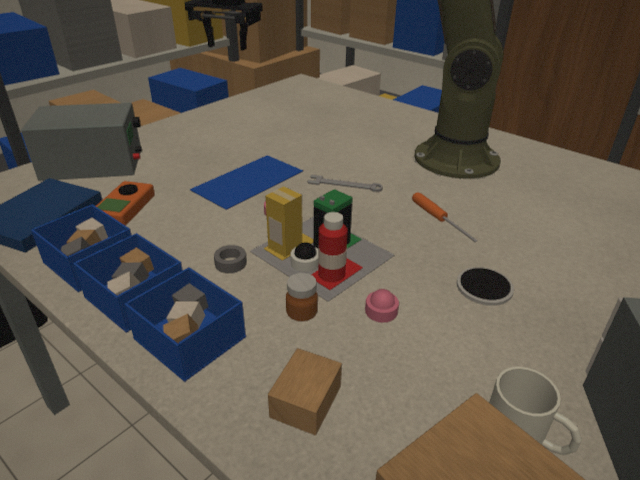

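Top view: robot at the bottom, +x up. White camera with its black dome at (321,224); carton (352,232), spray can (292,225), battery (318,255), mat (474,312), stand (178,295), jar (286,173). Could be mistaken: pink domes (235,214) and (401,277) for the camera; navy tray (572,130) and bins (335,105) for the mat. The white one hemmed in the bay fits the description.

```bash
cat > h.py <<'E'
import numpy as np,cv2
from scipy.spatial.transform import Rotation as R
def cloud(d,T=None):
    h,w=d["depth"].shape; u,v=np.meshgrid(np.arange(w),np.arange(h)); z=d["depth"]
    p=np.stack([(u-d["cx"])/d["fx"]*z,(v-d["cy"])/d["fy"]*z,z],-1)
    if T is None: P=p@R.from_euler('xyz',d["rotation"],degrees=True).as_matrix().T+d["origin"]
    else: P=p@T[:3,:3].T+T[:3,3]
    return P,cv2.cvtColor(d["frame"],cv2.COLOR_RGB2HSV)
HUE=dict(yellow=(20,32),red=(0,8),green=(45,80),blue=(105,120))
def mask(hsv,c,s=120,v=40):
    a,b=HUE[c]; m=(hsv[...,0]>=a)&(hsv[...,0]<=b)
    if c=='red': m|=hsv[...,0]>172
    return m&(hsv[...,1]>s)&(hsv[...,2]>v)
def rect(p): return cv2.minAreaRect((p[:,:2]*1000).astype(np.float32))
E
python3 - <<'E'
from h import *
for n in("top","scene"):
    d=np.load(n+"0.npz"); P,H=cloud(d); print(n)
    bay=(abs(P[...,0]-.62)<.2)&(abs(P[...,1]-.02)<.13)
    for c in("yellow","red","green"):
        m=mask(H,c)&bay
        for lo,hi in((-.01,.015),(.02,.095),(.098,.14)):
            q=P[m&(P[...,2]>lo)&(P[...,2]<hi)]
            if len(q)>15: print(c,lo,len(q),np.median(q,0).round(4),rect(q))
    m=mask(H,"blue")&(P[...,2]<.02)&(P[...,2]>-.02)&(P[...,0]<.65)&(P[...,1]<-.1); q=P[m]; print("mat",len(q),q.mean(0).round(4) if len(q) else 0,rect(q) if len(q) else 0)
    # dark discs / white base
    V=H[...,2]
    if n=="top":
        m=(V<45)&(P[...,1]>.15)&(P[...,1]<.45)&(P[...,0]>.3)&(P[...,0]<.6)&(P[...,2]<.03);q=P[m];print("stand",len(q),q.mean(0),cv2.minEnclosingCircle((q[:,:2]*1000).astype(np.float32)))
        sub=(slice(205,242),slice(300,343)); q=P[sub]; h=H[sub]
        w=(h[...,1]<50)&(h[...,2]>130)&(q[...,2]>.015)&(q[...,2]<.04);print("cam white",w.sum(),q[w].mean(0),cv2.minEnclosingCircle((q[w][:,:2]*1000).astype(np.float32)))
        k=(h[...,2]<60)&(q[...,2]>.03);print("dome",k.sum(),q[k].mean(0),q[k].max(0))
        st=(H[...,1]<60)&(P[...,2]<.012)&bay&(abs(P[...,0]-.58)<.11)
    for uv in((286,170),(235,214),(401,277)): 
        if n=="top": print(uv,P[uv[1],uv[0]].round(3))
a=cv2.imread("pics/top0.png")[190:310,250:390]; cv2.imwrite("pics/crop0.png",cv2.resize(a,None,fx=5,fy=5,interpolation=cv2.INTER_CUBIC))
E
```

```text
top
yellow -0.01 435 [ 0.5583 -0.0522  0.0062] ((563.0336303710938, -52.146148681640625), (52.90106964111328, 47.50932312011719), 85.91580963134766)
yellow 0.02 92 [ 0.5745 -0.0375  0.0589] ((579.0335083007812, -44.92569351196289), (56.431636810302734, 26.579694747924805), 57.607086181640625)
yellow 0.098 494 [ 0.5879 -0.0515  0.1237] ((598.0533447265625, -52.117313385009766), (48.06523132324219, 49.47829818725586), 89.2734603881836)
red -0.01 491 [0.5671 0.0697 0.0062] ((598.16162109375, 69.55628204345703), (52.984928131103516, 104.69479370117188), 85.74842071533203)
red 0.02 89 [0.5802 0.0638 0.078 ] ((587.5126342773438, 64.0299301147461), (20.384368896484375, 49.438133239746094), 21.41974449157715)
red 0.098 231 [0.5894 0.0655 0.1082] ((600.0042114257812, 68.75074005126953), (45.90087890625, 47.09566879272461), 8.48396110534668)
green 0.098 86 [0.5249 0.0055 0.1114] ((530.1332397460938, 10.308455467224121), (46.32712936401367, 60.2972526550293), 87.53571319580078)
mat 7475 [ 0.4498 -0.3165  0.0039] ((452.4256286621094, -317.0317687988281), (130.33348083496094, 249.20916748046875),
[... 977 characters left out ...]
6259766)
red 0.02 560 [0.6201 0.0855 0.0736] ((576.1700439453125, 53.932472229003906), (116.31390380859375, 57.148433685302734), 41.685543060302734)
red 0.098 318 [0.6167 0.0838 0.1069] ((608.6451416015625, 76.51200866699219), (34.96977233886719, 48.61773681640625), 39.14732360839844)
green -0.01 74 [0.4866 0.0349 0.0059] ((489.2562561035156, 36.51811981201172), (41.93061065673828, 20.910751342773438), 26.48749351501465)
green 0.098 469 [0.5347 0.0167 0.1114] ((531.3506469726562, 13.124627113342285), (62.031639099121094, 47.12391662597656), 1.08970308303833)
mat 2655 [ 0.4501 -0.3204  0.0042] ((-137.4354248046875, -809.9676513671875), (1150.77978515625, 1410.179443359375), 88.83631134033203)
```

View pics/crop0.png

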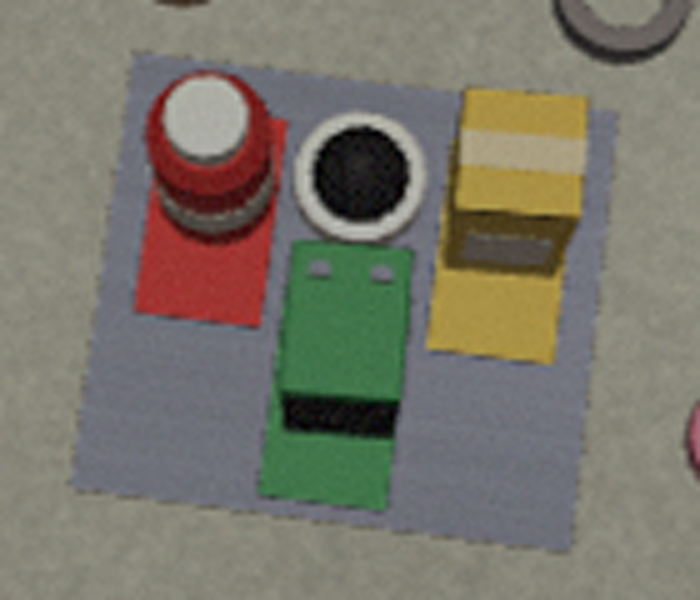

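The crop shows the white-based camera with black dome at (360,175), between the red can and yellow carton, behind the green battery. The bay yaw is about -4.2°. Now moving halfway towards the battery.

{"op": "servo_tool", "data": {"series": [[[0.826,-0.769,-0.2,0,0,0.145,1],[0.826,-0.769,-0.2,0,0,0.145,1],[0.826,-0.769,-0.2,0,0,0.145,1],[0.826,-0.769,-0.2,0,0,0.145,1],[0.826,-0.769,-0.2,0,0,0.145,1],[0.826,-0.769,-0.2,0,0,0.145,1],[0.826,-0.769,-0.2,0,0,0.145,1],[0.826,-0.769,-0.2,0,0,0.145,1],[0.826,-0.769,-0.2,0,0,0.145,1],[0.826,-0.769,-0.2,0,0,0.145,1]]], "grip_force": 25}}

```text
time_s: 0.93
tool_pos: [0.3895, -0.2917, 0.2835]
tool_rot: [180.0, -0.1, -3.6]
force: [-0.6, 0.1, 0.0]
grip_width: 0.0872
grasp_force: 0.0
```

{"op": "servo_tool", "data": {"series": [[[0.397,-0.99,0,0,0,0,1],[0.397,-0.99,0,0,0,0,1],[0.397,-0.99,0,0,0,0,1],[0.397,-0.99,0,0,0,0,1],[0.397,-0.99,0,0,0,0,1],[0.397,-0.99,0,0,0,0,1],[0.397,-0.99,0,0,0,0,1],[0.397,-0.99,0,0,0,0,1],[0.397,-0.99,0,0,0,0,1],[0.397,-0.99,0,0,0,0,1],[0.397,-0.99,0,0,0,0,1]]]}}

```text
time_s: 1.85
tool_pos: [0.5266, -0.0102, 0.2817]
tool_rot: [179.9, 0.1, -4.2]
force: [-0.2, -0.6, -0.0]
grip_width: 0.0871
grasp_force: 0.0
```

```bash
cat >> h.py <<'E'
def wrist():
    from cell import get_obs,eyes
    o=get_obs(); d=eyes.read_camera("wrist"); T=np.eye(4)
    T[:3,:3]=R.from_euler('xyz',o["tool_rot"],degrees=True).as_matrix(); T[:3,3]=o["tool_pos"]
    M=np.array(d["mount"])
    return d,T@M,o
E
python3 - <<'E'
from h import *
d,T,o=wrist(); print(o["tool_pos"],o["tool_rot"]); print(np.round(d["mount"],3))
cv2.imwrite("pics/w1.png",d["frame"][:,:,::-1]); P,H=cloud(d,T)
for c in("yellow","red","green"):
    m=mask(H,c)
    for lo,hi in((-.01,.015),(.1,.14)):
        q=P[m&(P[...,2]>lo)&(P[...,2]<hi)]
        if len(q)>15: print(c,lo,len(q),np.median(q,0).round(4),rect(q))
E
```

```text
[ 0.52657669 -0.01022724  0.28173907] [ 1.79943252e+02  8.63930632e-02 -4.19726731e+00]
[[-0.001 -0.969 -0.247  0.067]
 [ 1.    -0.    -0.001  0.001]
 [ 0.001 -0.247  0.969 -0.161]
 [ 0.     0.     0.     1.   ]]
yellow -0.01 1648 [ 0.5534 -0.0505  0.0051] ((582.2525024414062, -54.773704528808594), (53.696815490722656, 90.0355224609375), 86.34847259521484)
yellow 0.1 3190 [ 0.6046 -0.0533  0.1232] ((596.8147583007812, -53.9791259765625), (48.17863845825195, 47.379459381103516), 89.36421966552734)
red -0.01 2399 [0.5674 0.0618 0.0053] ((577.4058837890625, 9.465927124023438), (340.280029296875, 96.02523040771484), 77.99988555908203)
red 0.1 1496 [0.601  0.0559 0.1073] ((588.5804443359375, 64.04531860351562), (74.07086181640625, 48.82554244995117), 15.349044799804688)
green -0.01 186 [0.5596 0.0065 0.0054] ((542.5413208007812, 9.77457046508789), (51.717369079589844, 36.79738998413086), 85.86062622070312)
green 0.1 4153 [0.5301 0.0084 0.1112] ((529.7057495117188, 8.357606887817383), (46.37392044067383, 59.86979675292969), 89.31942749023438)
```

View pics/w1.png

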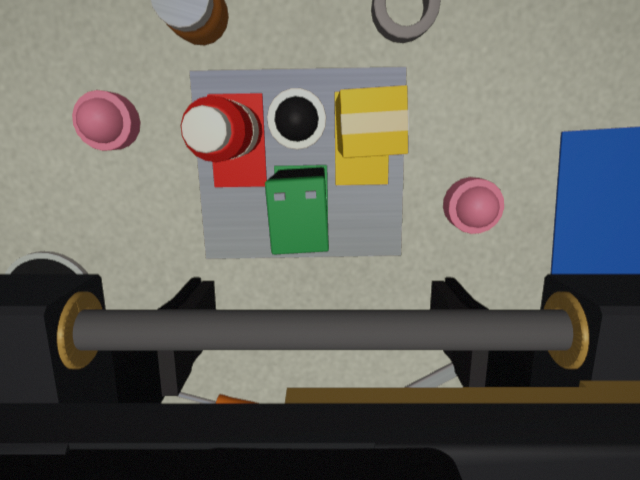

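Wrist view: battery top at (298,212), carton (372,122), spray cap (205,130), camera (297,118); pink domes outside the bay. Battery centre is (0.530, 0.008), yaw -0.7°, agreeing with the top view.

{"op": "servo_tool", "data": {"series": [[[0.006,-0.064,0.05,0,0,-0.019,1],[0.006,-0.064,0.19,0,0,-0.019,1],[0.006,-0.064,0.33,0,0,-0.019,1],[0.006,-0.064,0.47,0,0,-0.019,1],[0.006,-0.064,0.6,0,0,-0.019,1],[0.006,-0.064,0.67,0,0,-0.019,1],[0.006,-0.064,0.7,0,0,-0.019,1],[0.006,-0.064,0.7,0,0,-0.019,0.8],[0.006,-0.064,0.7,0,0,-0.019,0.4],[0.006,-0.064,0.7,0,0,-0.019,0.4],[0.006,-0.064,0.7,0,0,-0.019,0.4],[0.006,-0.064,0.7,0,0,-0.019,0.4]]], "grip_force": 30}}

```text
time_s: 2.9
tool_pos: [0.5313, 0.011, 0.0742]
tool_rot: [180.0, -0.2, -0.6]
force: [0.0, -0.3, -0.1]
grip_width: 0.0615
grasp_force: 0.0
```

{"op": "servo_tool", "data": {"series": [[[0,0,0,0,0,0,0.3],[0,0,0,0,0,0,0.3],[0,0,0,0,0,0,0.3],[0,0,0,0,0,0,0.3],[0,0,0,0,0,0,0.3],[0,0,-0.03,0,0,0,0.3],[0,0,-0.1,0,0,0,0.3],[0,0,-0.2,0,0,0,0.3],[0,0,-0.3,0,0,0,0.3],[0,0,-0.4,0,0,0,0.3],[0,0,-0.47,0,0,0,0.3],[0,0,-0.5,0,0,0,0.3]]]}}

```text
time_s: 3.9
tool_pos: [0.5307, 0.0121, 0.225]
tool_rot: [-180.0, -0.2, -0.6]
force: [0.8, 0.0, -5.0]
grip_width: 0.0468
grasp_force: 29.9
```

{"op": "servo_tool", "data": {"series": [[[-0.02,0.04,0,0,0,0,0.3],[-0.06,0.12,0,0,0,0,0.3],[-0.11,0.22,0,0,0,0,0.3],[-0.17,0.34,0,0,0,0,0.3],[-0.23,0.46,0,0,0,0,0.3],[-0.29,0.58,0,0,0,0,0.3],[-0.35,0.7,0,0,0,0,0.3],[-0.4,0.8,0,0,0,0,0.3],[-0.44,0.88,0.08,0,0,0,0.3],[-0.47,0.94,0.16,0,0,0,0.3],[-0.49,0.97,0.24,0,0,0,0.3],[-0.5,0.99,0.3,0,0,0,0.3]]]}}

```text
time_s: 4.9
tool_pos: [0.3731, -0.284, 0.1285]
tool_rot: [-179.8, 0.3, -0.8]
force: [-0.4, -0.1, -5.9]
grip_width: 0.0472
grasp_force: 29.9
```

{"op": "servo_tool", "data": {"series": [[[0.005,0.04,0.05,0,0,0,0.3],[0.005,0.08,0.1,0,0,0,0.3],[0.005,0.11,0.14,0,0,0,0.3],[0.005,0.11,0.16,0,0,0,0.3],[0.005,0.11,0.17,0,0,0,0.3],[0.005,0.11,0.17,0,0,0,0.3],[0.005,0.11,0.17,0,0,0,0.3]]]}}

```text
time_s: 5.48
tool_pos: [0.3781, -0.3161, 0.0816]
tool_rot: [-180.0, 0.0, -0.6]
force: [-0.5, -0.6, -6.1]
grip_width: 0.0467
grasp_force: 29.9
```

{"op": "servo_tool", "data": {"series": [[[0,0,0.014,0,0,0,0.3],[0,0,0.024,0,0,0,0.3],[0,0,0.03,0,0,0,0.3],[0,0,0.034,0,0,0,0.3],[0,0,0.034,0,0,0,0.3],[0,0,0.034,0,0,0,0.3]]]}}

```text
time_s: 5.98
tool_pos: [0.3779, -0.3171, 0.0714]
tool_rot: [180.0, -0.0, -0.6]
force: [0.3, 0.6, -6.7]
grip_width: 0.0468
grasp_force: 29.9
```

{"op": "servo_tool", "data": {"series": [[[0,0,0.003,0,0,0,0.3],[0,0,0.005,0,0,0,0.3],[0,0,0.007,0,0,0,0.3],[0,0,0.007,0,0,0,0.3]]]}}

```text
time_s: 6.32
tool_pos: [0.3782, -0.3175, 0.071]
tool_rot: [180.0, -0.0, -0.6]
force: [-4.4, 2.1, 7.0]
grip_width: 0.0468
grasp_force: 29.9
```

Contact. Releasing and rising.

{"op": "servo_tool", "data": {"series": [[[0,0,-0.003,0,0,0,0.6],[0,0,-0.003,0,0,0,0.8],[0,0,-0.003,0,0,0,1],[0,0,-0.003,0,0,0,1],[0,0,-0.05,0,0,0,1],[0,0,-0.18,0,0,0,1],[0,0,-0.31,0,0,0,1],[0,-0.1,-0.43,0,0,0,1],[0.05,-0.22,-0.5,0,0,0,1],[0.13,-0.32,-0.5,0,0,0,1],[0.21,-0.42,-0.5,0,0,0,1],[0.27,-0.52,-0.5,0,0,0,1]]]}}

```text
time_s: 7.32
tool_pos: [0.4628, -0.1599, 0.2206]
tool_rot: [179.9, -0.2, -0.6]
force: [1.0, -0.4, 0.1]
grip_width: 0.0873
grasp_force: 0.0
```

{"op": "servo_tool", "data": {"series": [[[0.1,-0.08,0,0,0,0,1],[0.2,-0.16,0,0,0,0,1],[0.3,-0.24,0,0,0,0,1],[0.4,-0.32,0,0,0,0,1],[0.443,-0.358,0.04,0,0,0,1],[0.443,-0.358,0.12,0,0,0,1],[0.443,-0.358,0.24,0,0,0,1],[0.443,-0.358,0.36,0,0,0,1],[0.443,-0.358,0.45,0,0,0,1],[0.443,-0.358,0.49,0,0,0,1],[0.443,-0.358,0.49,0,0,0,0.8],[0.443,-0.358,0.49,0,0,0,0.5]]], "grip_force": 20}}

```text
time_s: 8.32
tool_pos: [0.5951, -0.0561, 0.0727]
tool_rot: [-180.0, -0.0, -0.6]
force: [-0.6, -0.5, 0.6]
grip_width: 0.0803
grasp_force: 0.0
```

{"op": "servo_tool", "data": {"series": [[[0,0,0,0,0,0,0.3],[0,0,0,0,0,0,0.3],[0,0,0,0,0,0,0.3],[0,0,0,0,0,0,0.3],[0,0,0,0,0,0,0.3],[0,0,0,0,0,0,0.3]]]}}

```text
time_s: 8.82
tool_pos: [0.5953, -0.0557, 0.0732]
tool_rot: [-180.0, -0.1, -0.6]
force: [0.0, 1.2, 4.8]
grip_width: 0.0482
grasp_force: 20.0
```

{"op": "servo_tool", "data": {"series": [[[0,0,-0.02,0,0,0,0.3],[0,0,-0.08,0,0,0,0.3],[0,0,-0.18,0,0,0,0.3],[0,0,-0.3,0,0,0,0.3],[0,0,-0.4,0,0,0,0.3],[0,0.02,-0.47,0,0,0,0.3],[-0.01,0.08,-0.5,0,0,0,0.3],[-0.03,0.16,-0.5,0,0,0,0.3],[-0.06,0.26,-0.5,0,0,0,0.3],[-0.08,0.38,-0.5,0,0,0,0.3],[-0.1,0.5,-0.5,0,0,0,0.3],[-0.13,0.62,-0.46,0,0,0,0.3]]]}}

```text
time_s: 9.82
tool_pos: [0.5543, -0.2436, 0.2123]
tool_rot: [179.9, -0.2, -0.6]
force: [1.1, -1.1, -2.5]
grip_width: 0.0478
grasp_force: 20.0
```

{"op": "servo_tool", "data": {"series": [[[-0.02,0.1,0.04,0,0,0,0.3],[-0.04,0.18,0.1,0,0,0,0.3],[-0.05,0.23,0.18,0,0,0,0.3],[-0.055,0.25,0.27,0,0,0,0.3],[-0.055,0.252,0.35,0,0,0,0.3],[-0.055,0.252,0.4,0,0,0,0.3],[-0.055,0.252,0.43,0,0,0,0.3],[-0.055,0.252,0.44,0,0,0,0.3],[-0.055,0.252,0.44,0,0,0,0.3]]]}}

```text
time_s: 10.57
tool_pos: [0.5359, -0.3168, 0.0778]
tool_rot: [-180.0, 0.1, -0.6]
force: [-0.0, 0.4, -2.4]
grip_width: 0.0484
grasp_force: 20.0
```

{"op": "servo_tool", "data": {"series": [[[0,0,0.01,0,0,0,0.3],[0,0,0.017,0,0,0,0.3],[0,0,0.021,0,0,0,0.3],[0,0,0.024,0,0,0,0.3],[0,0,0.024,0,0,0,0.3]]]}}

```text
time_s: 10.98
tool_pos: [0.5364, -0.3171, 0.0713]
tool_rot: [180.0, -0.0, -0.6]
force: [-0.4, 0.6, -2.5]
grip_width: 0.0478
grasp_force: 20.0
```

{"op": "servo_tool", "data": {"series": [[[0,0,0.003,0,0,0,0.3],[0,0,0.005,0,0,0,0.3],[0,0,0.005,0,0,0,0.3]]]}}

```text
time_s: 11.23
tool_pos: [0.5365, -0.3172, 0.0712]
tool_rot: [180.0, -0.0, -0.6]
force: [-3.1, 1.9, 5.5]
grip_width: 0.0478
grasp_force: 20.0
```

{"op": "servo_tool", "data": {"series": [[[0,0,-0.003,0,0,0,0.6],[0,0,-0.003,0,0,0,0.8],[0,0,-0.003,0,0,0,1],[0,0,-0.003,0,0,0,1],[0,0,-0.05,0,0,0,1],[0,0,-0.18,0,0,0,1],[0,0,-0.31,0,0,0,1],[0,-0.06,-0.43,0,0,0,1],[0,-0.16,-0.52,0,0,0,1],[0.02,-0.28,-0.58,0,0,0,1],[0.03,-0.41,-0.62,0,0,0,1],[0.04,-0.54,-0.65,0,0,0,1]]]}}

```text
time_s: 12.23
tool_pos: [0.5508, -0.1538, 0.2678]
tool_rot: [179.9, -0.2, -0.7]
force: [0.8, -0.3, -0.2]
grip_width: 0.087
grasp_force: 0.0
```

{"op": "servo_tool", "data": {"series": [[[0.03,-0.13,-0.02,0,0,0,1],[0.05,-0.26,-0.04,0,0,0,1],[0.06,-0.39,-0.04,0,0,0,1],[0.06,-0.5,-0.04,0,0,0,1],[0.06,-0.58,-0.04,0,0,0,1],[0.06,-0.62,-0.04,0,0,0,1],[0.06,-0.62,-0.04,0,0,0,1],[0.06,-0.62,-0.04,0,0,0,1]]]}}

```text
time_s: 12.9
tool_pos: [0.5703, 0.0296, 0.277]
tool_rot: [179.9, -0.0, -0.6]
force: [-0.2, -1.1, 0.5]
grip_width: 0.0872
grasp_force: 0.0
```

```bash
cat > look.py <<'E'
from h import *
import sys
d,T,o=wrist(); print(o["tool_pos"].round(4),o["tool_rot"].round(2))
cv2.imwrite("pics/%s.png"%sys.argv[1],d["frame"][:,:,::-1]); P,H=cloud(d,T); np.savez(sys.argv[1]+".npz",P=P,H=H,F=d["frame"])
near=(abs(P[...,0]-.58)<.12)&(abs(P[...,1]-.01)<.12)
for c in("yellow","red","green"):
    for lo,hi in((-.01,.015),(.1,.14)):
        m=(mask(H,c)&near&(P[...,2]>lo)&(P[...,2]<hi)).astype(np.uint8)
        k,l,s,_=cv2.connectedComponentsWithStats(m)
        if k>1 and s[1:,4].max()>60:
            q=P[l==1+s[1:,4].argmax()]; r=rect(q); print(c,lo,len(q),q.mean(0).round(4),np.round(np.r_[r[0],r[1],r[2]],1))
E
python3 look.py w2
python3 - <<'E'
from h import *
d=np.load("w2.npz");P,H=d["P"],d["H"]
w=(H[...,1]<60)&(H[...,2]>120)&(P[...,2]>.115)&(P[...,2]<.14)&(abs(P[...,1]-.06)<.04)&(abs(P[...,0]-.6)<.05)
q=P[w];print("cap",len(q),q.mean(0),cv2.minEnclosingCircle((q[:,:2]*1000).astype(np.float32)))
near=(abs(P[...,0]-.607)<.045)&(abs(P[...,1]-.009)<.035)
for z0,z1 in((.024,.030),(.033,.05)):
    w=near&(P[...,2]>z0)&(P[...,2]<z1)&((H[...,1]<60)|(H[...,2]<60));q=P[w];print("cam",len(q),q.mean(0),cv2.minEnclosingCircle((q[:,:2]*1000).astype(np.float32)))
E
```

```text
[0.5703 0.0296 0.277 ] [ 1.7992e+02 -3.0000e-02 -6.4000e-01]
yellow -0.01 4722 [ 0.584  -0.0543  0.0051] [582.5 -54.4  53.9  91.1  86.6]
red -0.01 1869 [0.5871 0.0646 0.0053] [589.6  69.3  53.8  90.9  86.8]
red 0.1 1475 [0.6052 0.0637 0.1074] [601.2  67.3  48.8  49.   44.8]
green -0.01 4125 [0.5179 0.0113 0.0052] [516.5  11.3  52.9  90.1  86.7]
cap 1564 [0.60133727 0.06762292 0.12914729] ((601.0220947265625, 67.88639068603516), 16.34690284729004)
cam 1222 [0.607745   0.00803457 0.02621353] ((606.6127319335938, 7.5539093017578125), 27.696441650390625)
cam 1374 [0.60730542 0.00796539 0.04053127] ((605.9360961914062, 15.600704193115234), 27.249000549316406)
```

View pics/w2.png

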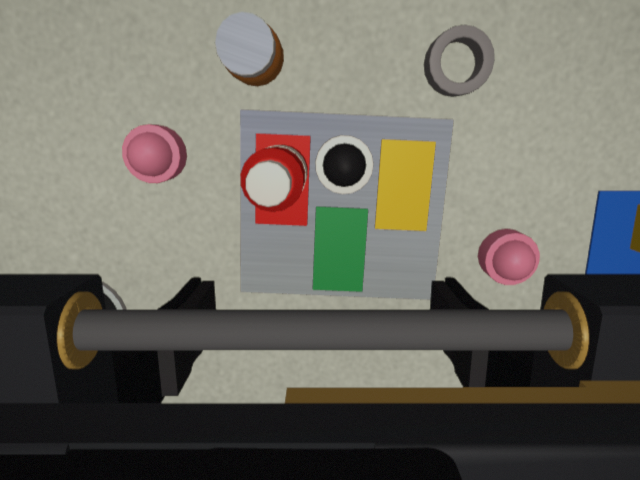

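Plates read cleanly: yellow (405,185), green (340,250), red (283,180), bay yaw about -3.4°; camera at (344,165) free except for the can. Now the spray can, measured at (0.601, 0.068).

{"op": "servo_tool", "data": {"series": [[[0.1,-0.13,0,0,0,0,1],[0.1,-0.13,0.1,0,0,0,1],[0.1,-0.13,0.23,0,0,0,1],[0.1,-0.13,0.36,0,0,0,1],[0.1,-0.13,0.49,0,0,0,1],[0.1,-0.13,0.6,0,0,0,1],[0.1,-0.13,0.66,0,0,0,1],[0.1,-0.13,0.68,0,0,0,1],[0.1,-0.13,0.68,0,0,0,0.8],[0.1,-0.13,0.68,0,0,0,0.6],[0.1,-0.13,0.68,0,0,0,0.4],[0.1,-0.13,0.68,0,0,0,0.3]]], "grip_force": 25}}

```text
time_s: 13.95
tool_pos: [0.6021, 0.069, 0.0746]
tool_rot: [180.0, -0.2, -0.7]
force: [0.0, 0.1, 0.1]
grip_width: 0.0681
grasp_force: 0.0
```

{"op": "servo_tool", "data": {"series": [[[0,0,0,0,0,0,0.3],[0,0,0,0,0,0,0.3],[0,0,0,0,0,0,0.3],[0,0,0,0,0,0,0.3],[0,0,0,0,0,0,0.3]]]}}

```text
time_s: 14.37
tool_pos: [0.601, 0.069, 0.0733]
tool_rot: [180.0, -0.1, -0.6]
force: [-0.6, -0.8, 4.3]
grip_width: 0.0497
grasp_force: 25.0
```

{"op": "servo_tool", "data": {"series": [[[0,0,-0.02,0,0,0,0.3],[0,0,-0.08,0,0,0,0.3],[0,0,-0.18,0,0,0,0.3],[0,0,-0.3,0,0,0,0.3],[0,0,-0.4,0,0,0,0.3],[-0.01,0.02,-0.47,0,0,0,0.3],[-0.03,0.08,-0.5,0,0,0,0.3],[-0.06,0.16,-0.5,0,0,0,0.3],[-0.1,0.26,-0.5,0,0,0,0.3],[-0.14,0.38,-0.5,0,0,0,0.3],[-0.18,0.5,-0.5,0,0,0,0.3],[-0.22,0.62,-0.5,0,0,0,0.3]]]}}

```text
time_s: 15.37
tool_pos: [0.531, -0.117, 0.2219]
tool_rot: [-180.0, 0.1, -0.6]
force: [1.4, 0.4, -3.2]
grip_width: 0.05
grasp_force: 25.0
```

{"op": "servo_tool", "data": {"series": [[[-0.05,0.12,0,0,0,0,0.3],[-0.1,0.24,0,0,0,0,0.3],[-0.14,0.36,0,0,0,0,0.3],[-0.18,0.47,0,0,0,0,0.3],[-0.21,0.56,0,0,0,0,0.3],[-0.235,0.63,0,0,0,0,0.3],[-0.245,0.66,0,0,0,0,0.3],[-0.245,0.67,0,0,0,0,0.3],[-0.245,0.67,0.05,0,0,0,0.3],[-0.245,0.67,0.13,0,0,0,0.3],[-0.245,0.67,0.22,0,0,0,0.3],[-0.245,0.67,0.28,0,0,0,0.3]]]}}

```text
time_s: 16.37
tool_pos: [0.4571, -0.3128, 0.1362]
tool_rot: [-179.8, 0.1, -0.4]
force: [-0.6, -0.3, -3.5]
grip_width: 0.0492
grasp_force: 25.0
```

{"op": "servo_tool", "data": {"series": [[[0,0.01,0.06,0,0,0,0.3],[0,0.01,0.12,0,0,0,0.3],[0,0.01,0.17,0,0,0,0.3],[0,0.01,0.195,0,0,0,0.3],[0,0.01,0.205,0,0,0,0.3],[0,0.01,0.21,0,0,0,0.3],[0,0.01,0.21,0,0,0,0.3],[0,0.01,0.21,0,0,0,0.3]]]}}

```text
time_s: 17.03
tool_pos: [0.4576, -0.3193, 0.0766]
tool_rot: [179.9, -0.1, -0.6]
force: [-0.4, -0.0, -3.4]
grip_width: 0.0494
grasp_force: 25.0
```

{"op": "servo_tool", "data": {"series": [[[0,0,0.006,0,0,0,0.3],[0,0,0.012,0,0,0,0.3],[0,0,0.016,0,0,0,0.3],[0,0,0.019,0,0,0,0.3],[0,0,0.021,0,0,0,0.3],[0,0,0.021,0,0,0,0.3]]]}}

```text
time_s: 17.53
tool_pos: [0.4573, -0.3196, 0.0712]
tool_rot: [179.9, -0.1, -0.6]
force: [-2.9, 1.5, 7.8]
grip_width: 0.0495
grasp_force: 25.0
```

{"op": "servo_tool", "data": {"series": [[[0,0,-0.003,0,0,0,0.6],[0,0,-0.003,0,0,0,0.8],[0,0,-0.003,0,0,0,1],[0,0,-0.003,0,0,0,1],[0,0,-0.05,0,0,0,1],[0,0,-0.18,0,0,0,1],[0,0,-0.31,0,0,0,1],[0.02,-0.06,-0.42,0,0,0,1],[0.06,-0.17,-0.45,0,0,0,1],[0.11,-0.29,-0.45,0,0,0,1],[0.16,-0.41,-0.45,0,0,0,1],[0.21,-0.53,-0.45,0,0,0,1]]]}}

```text
time_s: 18.53
tool_pos: [0.5221, -0.1595, 0.2048]
tool_rot: [180.0, -0.1, -0.7]
force: [0.8, -0.6, 0.0]
grip_width: 0.087
grasp_force: 0.0
```

{"op": "servo_tool", "data": {"series": [[[0.05,-0.12,0,0,0,0,1],[0.1,-0.24,0,0,0,0,1],[0.15,-0.36,0,0,0,0,1],[0.2,-0.47,0,0,0,0,1],[0.25,-0.55,0,0,0,0,1],[0.25,-0.57,0,0,0,0,1],[0.25,-0.57,0.05,0,0,0,1],[0.25,-0.57,0.12,0,0,0,1],[0.25,-0.57,0.2,0,0,0,1],[0.25,-0.57,0.2,0,0,0,1]]]}}

```text
time_s: 19.37
tool_pos: [0.5949, 0.008, 0.1393]
tool_rot: [180.0, 0.5, -0.7]
force: [-0.8, 0.0, -0.6]
grip_width: 0.0871
grasp_force: 0.0
```

Run:
```python
from h import *
from cell import eyes
d,T,o=wrist(); print(o["tool_pos"].round(4),o["tool_rot"].round(2))
t=eyes.read_camera("top")
for n,(P,H) in dict(wrist=cloud(d,T),top=cloud(t)).items():
    near=(abs(P[...,0]-.607)<.045)&(abs(P[...,1]-.009)<.035)
    w=near&(P[...,2]>.02)&(P[...,2]<.034)&(H[...,1]<60)&(H[...,2]>100);q=P[w];print(n,len(q),cv2.minEnclosingCircle((q[:,:2]*1000).astype(np.float32)),np.median(q[:,2]))
    m=mask(H,"blue")&(P[...,2]<.02)&(P[...,2]>-.02)&(P[...,0]<.65)&(P[...,1]<-.2)
cv2.imwrite("pics/top2.png",t["frame"][150:400,120:540,::-1])
```

```text
[0.5949 0.008  0.1393] [179.97   0.49  -0.67]
wrist 2470 ((606.5145263671875, 7.4105000495910645), 27.921977996826172) 0.02615817163025516
top 0 ((0.0, 0.0), 0.0) nan
  return _methods._mean(a, axis=axis, dtype=dtype,
  ret = ret.dtype.type(ret / rcount)
```

View pics/top2.png

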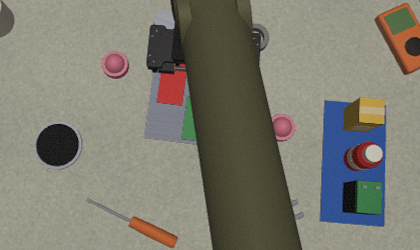

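The mat holds carton (365,113), spray (368,155) and battery (365,197), all upright. Descending over the camera at (0.607, 0.0075).

{"op": "servo_tool", "data": {"series": [[[0.035,0,0,0,0,0,1],[0.04,0,0.05,0,0,0,1],[0.04,0,0.15,0,0,0,1],[0.04,0,0.26,0,0,0,1],[0.04,0,0.35,0,0,0,1],[0.04,0,0.4,0,0,0,1],[0.04,0,0.415,0,0,0,1],[0.04,0,0.42,0,0,0,1],[0.04,0,0.42,0,0,0,1]]], "grip_force": 15}}

```text
time_s: 20.22
tool_pos: [0.6118, 0.009, 0.02]
tool_rot: [180.0, -0.1, -0.7]
force: [0.0, -0.1, 0.5]
grip_width: 0.0873
grasp_force: 0.0
```

{"op": "servo_tool", "data": {"series": [[[-0.015,0.003,0.015,0,0,0,1],[-0.015,0.003,0.025,0,0,0,1],[-0.015,0.003,0.032,0,0,0,1],[-0.015,0.003,0.032,0,0,0,0.8],[-0.015,0.003,0.032,0,0,0,0.6],[-0.015,0.003,0.032,0,0,0,0.5],[-0.015,0.003,0.032,0,0,0,0.5],[-0.015,0.003,0.032,0,0,0,0.5],[-0.015,0.003,0.032,0,0,0,0.5],[-0.015,0.003,0.032,0,0,0,0.5]]]}}

```text
time_s: 21.05
tool_pos: [0.606, 0.0083, 0.0087]
tool_rot: [180.0, -0.0, -0.6]
force: [-0.4, -0.0, 0.6]
grip_width: 0.0556
grasp_force: 15.0
```

{"op": "servo_tool", "data": {"series": [[[0,0,-0.02,0,0,0,0.5],[0,0,-0.08,0,0,0,0.5],[0,0,-0.18,0,0,0,0.5],[0,0,-0.3,0,0,0,0.5],[-0.02,-0.02,-0.42,0,0,0,0.5],[-0.06,-0.07,-0.5,0,0,0,0.5],[-0.12,-0.14,-0.55,0,0,0,0.5],[-0.2,-0.23,-0.55,0,0,0,0.5],[-0.28,-0.33,-0.55,0,0,0,0.5],[-0.36,-0.43,-0.55,0,0,0,0.5],[-0.44,-0.53,-0.55,0,0,0,0.5],[-0.52,-0.63,-0.55,0,0,0,0.5]]]}}

```text
time_s: 22.05
tool_pos: [0.4503, 0.2001, 0.1737]
tool_rot: [180.0, -0.0, -0.6]
force: [0.3, 0.6, -1.2]
grip_width: 0.0552
grasp_force: 15.0
```

{"op": "servo_tool", "data": {"series": [[[-0.08,-0.1,0,0,0,0,0.5],[-0.15,-0.19,0,0,0,0,0.5],[-0.19,-0.26,0,0,0,0,0.5],[-0.22,-0.3,0,0,0,0,0.5],[-0.23,-0.31,0,0,0,0,0.5],[-0.23,-0.31,0,0,0,0,0.5],[-0.23,-0.31,0,0,0,0,0.5]]]}}

```text
time_s: 22.63
tool_pos: [0.3845, 0.2917, 0.1735]
tool_rot: [179.9, -0.0, -0.7]
force: [0.4, 0.2, -1.6]
grip_width: 0.0555
grasp_force: 15.0
```

```bash
cat > stand.py <<'E'
from h import *
from cell import eyes
d,T,o=wrist(); print(o["tool_pos"].round(4),o["tool_rot"].round(2),o["grip_width"])
cv2.imwrite("pics/w3.png",d["frame"][:,:,::-1])
P,H=cloud(d,T)
m=((P[...,2]>0)&(P[...,2]<.018)&(H[...,2]<60)&(abs(P[...,0]-.443)<.07)&(abs(P[...,1]-.295)<.07)).astype(np.uint8)
k,l,s,_=cv2.connectedComponentsWithStats(m); q=P[l==1+s[1:,4].argmax()]
print(len(q),q.mean(0),cv2.minEnclosingCircle((q[:,:2]*1000).astype(np.float32)))
E
python3 stand.py
```

```text
[0.3845 0.2917 0.1735] [ 1.7994e+02 -2.0000e-02 -6.7000e-01] 0.0555111828778895
10799 [0.4424575  0.29440735 0.00924664] ((441.4226989746094, 294.516357421875), 43.242408752441406)
```

View pics/w3.png

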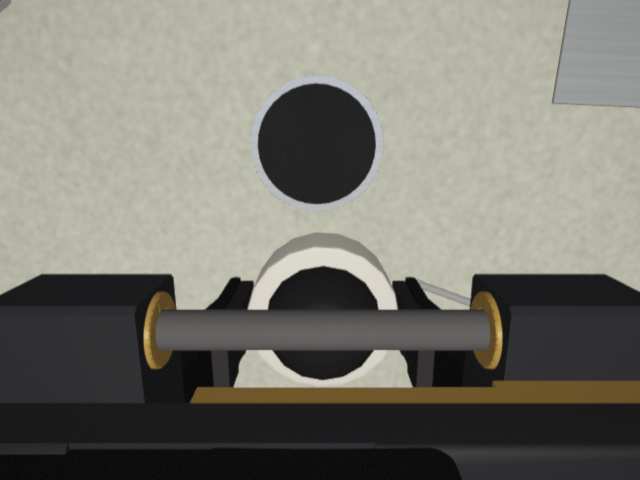

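The held camera is level at (320,310), stand at (318,143), centre (0.442, 0.2945).

{"op": "servo_tool", "data": {"series": [[[0.05,-0.005,0,0,0,0,0.5],[0.12,-0.01,0.03,0,0,0,0.5],[0.17,-0.01,0.1,0,0,0,0.5],[0.19,-0.01,0.2,0,0,0,0.5],[0.19,-0.01,0.31,0,0,0,0.5],[0.19,-0.01,0.4,0,0,0,0.5],[0.19,-0.01,0.46,0,0,0,0.5],[0.19,-0.01,0.485,0,0,0,0.5],[0.19,-0.01,0.495,0,0,0,0.5],[0.19,-0.01,0.5,0,0,0,0.5],[0.19,-0.01,0.5,0,0,0,0.5],[0.19,-0.01,0.5,0,0,0,0.5]]]}}

```text
time_s: 23.68
tool_pos: [0.4422, 0.2955, 0.0249]
tool_rot: [-180.0, -0.1, -0.7]
force: [-0.6, -0.3, -1.4]
grip_width: 0.0558
grasp_force: 15.0
```

{"op": "servo_tool", "data": {"series": [[[-0.002,0.003,0.01,0,0,0,0.5],[-0.002,0.003,0.019,0,0,0,0.5],[-0.002,0.003,0.025,0,0,0,0.5],[-0.002,0.003,0.028,0,0,0,0.5],[-0.002,0.003,0.03,0,0,0,0.5],[-0.002,0.003,0.03,0,0,0,0.5],[-0.002,0.003,0.03,0,0,0,0.5]]]}}

```text
time_s: 24.27
tool_pos: [0.4405, 0.294, 0.0156]
tool_rot: [179.9, -0.0, -0.6]
force: [-2.4, -3.1, 7.1]
grip_width: 0.0557
grasp_force: 15.0
```

{"op": "servo_tool", "data": {"series": [[[0,0,-0.002,0,0,0,0.7],[0,0,-0.002,0,0,0,0.8],[0,0,-0.002,0,0,0,0.9],[0,0,-0.002,0,0,0,0.9],[0,0,-0.03,0,0,0,1],[0,0,-0.1,0,0,0,1],[0,0,-0.22,0,0,0,1],[-0.04,0,-0.35,0,0,0,1],[-0.1,0,-0.47,0,0,0,1],[-0.18,0,-0.52,0,0,0,1],[-0.2,0,-0.52,0,0,0,1],[-0.2,0,-0.52,0,0,0,1]]]}}

```text
time_s: 25.27
tool_pos: [0.3796, 0.2955, 0.1718]
tool_rot: [179.9, -0.2, -0.5]
force: [1.3, 0.2, 0.4]
grip_width: 0.0871
grasp_force: 0.0
```

```bash
cat > chk.py <<'E'
from h import *
d,T,o=wrist(); print(o["tool_pos"].round(4),o["tool_rot"].round(2))
cv2.imwrite("pics/w4.png",d["frame"][:,:,::-1]); P,H=cloud(d,T)
near=(abs(P[...,0]-.443)<.07)&(abs(P[...,1]-.295)<.07)
def circ(m,lab): q=P[m&near];print(lab,len(q),cv2.minEnclosingCircle((q[:,:2]*1000).astype(np.float32)))
circ((H[...,1]<60)&(H[...,2]>110)&(P[...,2]>.028)&(P[...,2]<.042),"base")
circ((P[...,2]>.004)&(P[...,2]<.014),"stand disc")
E
python3 chk.py
```

```text
[0.3796 0.2955 0.1718] [179.93  -0.21  -0.52]
base 2322 ((440.7685852050781, 293.0655822753906), 27.852676391601562)
stand disc 9213 ((441.7850036621094, 294.5163879394531), 49.9108772277832)
```

View pics/w4.png

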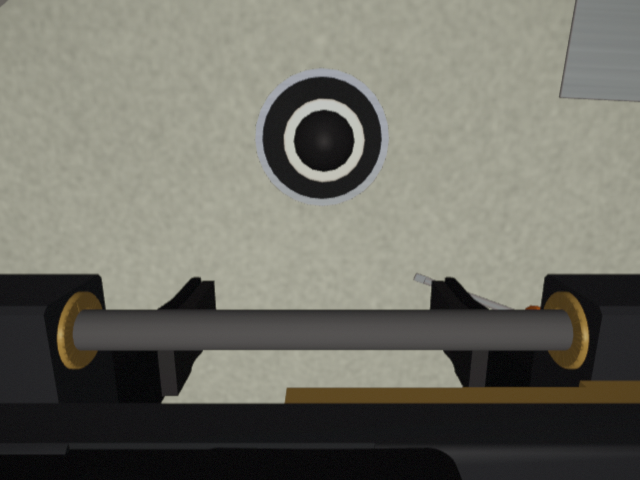

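Camera sits concentric on the stand at (323,138), off centre by under 2 mm. Going back to the mat.

{"op": "servo_tool", "data": {"series": [[[0.03,0.02,-0.1,0,0,0,1],[0.07,0.09,-0.18,0,0,0,1],[0.12,0.19,-0.26,0,0,0,1],[0.17,0.3,-0.32,0,0,0,1],[0.22,0.42,-0.36,0,0,0,1],[0.27,0.54,-0.36,0,0,0,1],[0.3,0.67,-0.36,0,0,0,1],[0.33,0.8,-0.36,0,0,0,1],[0.33,0.93,-0.36,0,0,0,1],[0.33,0.99,-0.36,0,0,0,1]]]}}

```text
time_s: 26.15
tool_pos: [0.476, -0.0108, 0.2763]
tool_rot: [179.9, 0.2, -1.1]
force: [0.3, -0.6, 0.1]
grip_width: 0.0871
grasp_force: 0.0
```

{"op": "servo_tool", "data": {"series": [[[-0.02,0.12,0,0,0,0,1],[-0.06,0.24,0,0,0,0,1],[-0.12,0.36,0,0,0,0,1],[-0.18,0.47,0,0,0,0,1],[-0.23,0.58,0,0,0,0,1],[-0.28,0.69,0,0,0,0,1],[-0.32,0.8,0,0,0,0,1],[-0.35,0.9,0,0,0,0,1],[-0.37,0.97,0,0,0,0,1],[-0.37,0.99,0,0,0,0,1],[-0.37,0.99,0,0,0,0,1],[-0.37,0.99,0,0,0,0,1]]]}}

```text
time_s: 27.15
tool_pos: [0.3622, -0.2983, 0.2773]
tool_rot: [-179.9, 0.1, -0.6]
force: [-0.4, 0.5, 0.5]
grip_width: 0.0869
grasp_force: 0.0
```

Run:
```python
from h import *
d,T,o=wrist(); print(o["tool_pos"].round(4),o["tool_rot"].round(2))
cv2.imwrite("pics/w5.png",d["frame"][:,:,::-1]); P,H=cloud(d,T)
near=(abs(P[...,0]-.453)<.13)&(abs(P[...,1]+.317)<.07)&(P[...,2]>.098)&(P[...,2]<.135)
for c in("yellow","red","green"):
    q=P[near&mask(H,c)]
    if len(q): r=rect(q); print(c,len(q),q.mean(0).round(4),np.round(np.r_[r[0],r[1],r[2]],1))
w=near&(H[...,1]<60)&(H[...,2]>120)&(P[...,2]>.118)&(abs(P[...,0]-.457)<.03)
q=P[w];print("cap",len(q),cv2.minEnclosingCircle((q[:,:2]*1000).astype(np.float32)))
```

```text
[ 0.3622 -0.2983  0.2773] [-1.7987e+02  1.1000e-01 -6.2000e-01]
yellow 624 [ 0.514  -0.3177  0.1098] [ 514.  -317.9   46.6    1.1   89.3]
red 1621 [ 0.4541 -0.3184  0.1057] [ 456.5 -320.3   48.1   47.8    2.2]
green 4319 [ 0.3777 -0.3188  0.1091] [ 377.4 -319.1   45.7   59.3   89.3]
cap 1790 ((456.7174987792969, -320.7044372558594), 16.1923885345459)
```

View pics/w5.png

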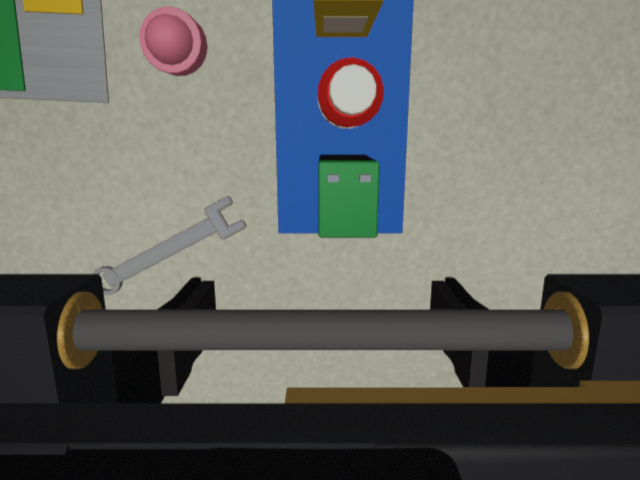

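Battery (348,197), spray (350,92) and carton front (345,18) are upright on the mat, all within the blue edges. Fetching the carton first.

{"op": "servo_tool", "data": {"series": [[[0.12,0.02,0,0,0,0,1],[0.25,0.04,0,0,0,0,1],[0.38,0.058,0,0,0,0,1],[0.5,0.058,0,0,0,0,1],[0.57,0.058,0.05,0,0,0,1],[0.582,0.058,0.17,0,0,0,1],[0.582,0.058,0.3,0,0,0,1],[0.582,0.058,0.43,0,0,0,1],[0.582,0.058,0.55,0,0,0,1],[0.582,0.058,0.64,0,0,0,1],[0.582,0.058,0.675,0,0,0,1],[0.582,0.058,0.675,0,0,0,0.9]]], "grip_force": 20}}

```text
time_s: 28.2
tool_pos: [0.535, -0.3155, 0.073]
tool_rot: [-179.8, 0.3, -0.5]
force: [0.4, 0.5, 0.7]
grip_width: 0.0842
grasp_force: 0.0
```

{"op": "servo_tool", "data": {"series": [[[0,0,0,0,0,0,0.9],[0,0,0,0,0,0,0.7]]]}}

```text
time_s: 28.37
tool_pos: [0.5382, -0.3185, 0.0787]
tool_rot: [179.9, -0.2, -0.6]
force: [0.7, 0.6, 0.8]
grip_width: 0.0774
grasp_force: 0.0
```

{"op": "servo_tool", "data": {"series": [[[-0.004,-0.003,0.015,0,0,0,0.7],[-0.004,-0.003,0.02,0,0,0,0.6],[-0.004,-0.003,0.02,0,0,0,0.4],[-0.004,-0.003,0.02,0,0,0,0.3],[-0.004,-0.003,0.02,0,0,0,0.3],[-0.004,-0.003,0.02,0,0,0,0.3],[-0.004,-0.003,0.02,0,0,0,0.3],[-0.004,-0.003,0.02,0,0,0,0.3]]]}}

```text
time_s: 29.03
tool_pos: [0.5352, -0.3175, 0.0706]
tool_rot: [180.0, -0.0, -0.6]
force: [-0.2, -0.0, 3.2]
grip_width: 0.0479
grasp_force: 20.0
```

{"op": "servo_tool", "data": {"series": [[[0,0,-0.02,0,0,0,0.3],[0,0,-0.08,0,0,0,0.3],[0,0,-0.18,0,0,0,0.3],[0,0,-0.3,0,0,0,0.3],[0,0,-0.4,0,0,0,0.3],[0.01,-0.02,-0.47,0,0,0.005,0.3],[0.03,-0.08,-0.5,0,0,0.01,0.3],[0.05,-0.16,-0.5,0,0,0.0156,0.3],[0.07,-0.26,-0.5,0,0,0.0156,0.3],[0.09,-0.38,-0.5,0,0,0.0156,0.3],[0.11,-0.5,-0.5,0,0,0.0156,0.3],[0.14,-0.62,-0.47,0,0,0.0156,0.3]]]}}

```text
time_s: 30.03
tool_pos: [0.5796, -0.1306, 0.2126]
tool_rot: [180.0, -0.1, -3.5]
force: [0.6, -0.4, -1.9]
grip_width: 0.0479
grasp_force: 20.0
```

{"op": "servo_tool", "data": {"series": [[[0.01,-0.1,0,0,0,0,0.3],[0.02,-0.18,0.02,0,0,0,0.3],[0.027,-0.23,0.06,0,0,0,0.3],[0.029,-0.255,0.12,0,0,0,0.3],[0.029,-0.262,0.2,0,0,0,0.3],[0.029,-0.262,0.29,0,0,0,0.3],[0.029,-0.262,0.36,0,0,0,0.3],[0.029,-0.262,0.41,0,0,0,0.3],[0.029,-0.262,0.43,0,0,0,0.3],[0.029,-0.262,0.44,0,0,0,0.3],[0.029,-0.262,0.44,0,0,0,0.3],[0.029,-0.262,0.44,0,0,0,0.3]]]}}

```text
time_s: 31.03
tool_pos: [0.5933, -0.0539, 0.0802]
tool_rot: [180.0, -0.1, -3.4]
force: [0.5, 0.6, -2.1]
grip_width: 0.048
grasp_force: 20.0
```

{"op": "servo_tool", "data": {"series": [[[-0.002,0,0.01,0,0,0,0.3],[-0.002,0,0.018,0,0,0,0.3],[-0.002,0,0.022,0,0,0,0.3],[-0.002,0,0.025,0,0,0,0.3],[-0.002,0,0.027,0,0,0,0.3],[-0.002,0,0.027,0,0,0,0.3]]]}}

```text
time_s: 31.53
tool_pos: [0.5922, -0.0539, 0.0725]
tool_rot: [180.0, -0.0, -3.4]
force: [-3.2, 0.7, 6.6]
grip_width: 0.0477
grasp_force: 20.0
```

{"op": "servo_tool", "data": {"series": [[[0,0,-0.003,0,0,0,0.6],[0,0,-0.003,0,0,0,0.8],[0,0,-0.003,0,0,0,1],[0,0,-0.003,0,0,0,1],[0,0,-0.05,0,0,0,1],[0,0,-0.18,0,0,0,1],[0,0,-0.31,0,0,0,1],[-0.02,0.06,-0.43,0,0,0,1],[-0.07,0.17,-0.5,0,0,0,1],[-0.12,0.28,-0.5,0,0,0,1],[-0.17,0.39,-0.5,0,0,0,1],[-0.22,0.51,-0.5,0,0,0,1]]], "grip_force": 25}}

```text
time_s: 32.53
tool_pos: [0.5164, -0.2034, 0.2219]
tool_rot: [180.0, -0.1, -3.4]
force: [-0.0, -1.0, -0.0]
grip_width: 0.0867
grasp_force: 0.0
```

{"op": "servo_tool", "data": {"series": [[[-0.06,0.12,0,0,0,0,1],[-0.11,0.23,0,0,0,0,1],[-0.15,0.33,0,0,0,0,1],[-0.177,0.39,0,0,0,0,1],[-0.177,0.4,0,0,0,0,1],[-0.177,0.4,0.07,0,0,0,1],[-0.177,0.4,0.18,0,0,0,1],[-0.177,0.4,0.3,0,0,0,1],[-0.177,0.4,0.4,0,0,0,1],[-0.177,0.4,0.47,0,0,0,1],[-0.177,0.4,0.485,0,0,0,1],[-0.177,0.4,0.485,0,0,0,1]]]}}

```text
time_s: 33.53
tool_pos: [0.4562, -0.3175, 0.074]
tool_rot: [-179.9, 0.2, -3.4]
force: [0.4, -0.8, 2.0]
grip_width: 0.0873
grasp_force: 0.0
```

{"op": "servo_tool", "data": {"series": [[[0,0.003,0.003,0,0,0,0.8],[0,0.003,0.003,0,0,0,0.6],[0,0.003,0.003,0,0,0,0.4],[0,0.003,0.003,0,0,0,0.3],[0,0.003,0.003,0,0,0,0.3],[0,0.003,0.003,0,0,0,0.3],[0,0.003,0.003,0,0,0,0.3],[0,0.003,0.003,0,0,0,0.3]]]}}

```text
time_s: 34.2
tool_pos: [0.4569, -0.3201, 0.075]
tool_rot: [180.0, -0.0, -3.4]
force: [-0.5, 0.4, 1.8]
grip_width: 0.049
grasp_force: 25.0
```

{"op": "servo_tool", "data": {"series": [[[0,0,-0.02,0,0,0,0.3],[0,0,-0.08,0,0,0,0.3],[0,0,-0.18,0,0,0,0.3],[0,0,-0.3,0,0,0,0.3],[0,0,-0.4,0,0,0,0.3],[0.01,-0.02,-0.47,0,0,0,0.3],[0.03,-0.08,-0.5,0,0,0,0.3],[0.06,-0.16,-0.5,0,0,0,0.3],[0.1,-0.26,-0.5,0,0,0,0.3],[0.14,-0.38,-0.5,0,0,0,0.3],[0.17,-0.5,-0.5,0,0,0,0.3],[0.2,-0.62,-0.5,0,0,0,0.3]]]}}

```text
time_s: 35.2
tool_pos: [0.5274, -0.1364, 0.2242]
tool_rot: [-180.0, 0.1, -3.5]
force: [0.7, 0.1, -2.4]
grip_width: 0.0495
grasp_force: 25.0
```

{"op": "servo_tool", "data": {"series": [[[0.04,-0.12,0,0,0,0,0.3],[0.08,-0.24,0,0,0,0,0.3],[0.12,-0.36,0,0,0,0,0.3],[0.15,-0.48,0,0,0,0,0.3],[0.18,-0.58,0,0,0,0,0.3],[0.2,-0.65,0,0,0,0,0.3],[0.207,-0.69,0.02,0,0,0,0.3],[0.207,-0.705,0.08,0,0,0,0.3],[0.207,-0.705,0.17,0,0,0,0.3],[0.207,-0.705,0.27,0,0,0,0.3],[0.207,-0.705,0.35,0,0,0,0.3],[0.207,-0.705,0.39,0,0,0,0.3]]]}}

```text
time_s: 36.2
tool_pos: [0.5992, 0.0673, 0.103]
tool_rot: [179.9, 0.4, -3.5]
force: [-0.9, 0.3, -3.7]
grip_width: 0.0494
grasp_force: 25.0
```

{"op": "servo_tool", "data": {"series": [[[0,0,0.04,0,0,0,0.3],[0,0,0.06,0,0,0,0.3],[0,0,0.07,0,0,0,0.3],[0,0,0.07,0,0,0,0.3],[0,0,0.07,0,0,0,0.3]]]}}

```text
time_s: 36.62
tool_pos: [0.6032, 0.0694, 0.0878]
tool_rot: [-180.0, -0.1, -3.4]
force: [0.6, -0.5, -3.1]
grip_width: 0.0493
grasp_force: 25.0
```

Need about 11 mm more down to z≈0.077.

{"op": "servo_tool", "data": {"series": [[[-0.002,0,0.015,0,0,0,0.3],[-0.002,0,0.027,0,0,0,0.3],[-0.002,0,0.032,0,0,0,0.3],[-0.002,0,0.035,0,0,0,0.3],[-0.002,0,0.037,0,0,0,0.3],[-0.002,0,0.039,0,0,0,0.3],[-0.002,0,0.039,0,0,0,0.3]]]}}

```text
time_s: 37.2
tool_pos: [0.6024, 0.0694, 0.0771]
tool_rot: [180.0, -0.1, -3.4]
force: [-2.6, 0.0, 7.7]
grip_width: 0.0496
grasp_force: 25.0
```

{"op": "servo_tool", "data": {"series": [[[0,0,-0.003,0,0,0,0.6],[0,0,-0.003,0,0,0,0.8],[0,0,-0.003,0,0,0,1],[0,0,-0.003,0,0,0,1],[0,0,-0.05,0,0,0,1],[0,0,-0.18,0,0,0,1],[0,0,-0.31,0,0,0,1],[-0.02,0.06,-0.43,0,0,0,1],[-0.08,0.17,-0.5,0,0,0,1],[-0.14,0.28,-0.5,0,0,-0.0156,1],[-0.2,0.39,-0.5,0,0,-0.0156,1],[-0.26,0.51,-0.5,0,0,-0.0156,1]]], "grip_force": 30}}

```text
time_s: 38.2
tool_pos: [0.5141, -0.0793, 0.2256]
tool_rot: [180.0, -0.1, -0.5]
force: [1.0, -0.7, -0.6]
grip_width: 0.0873
grasp_force: 0.0
```

{"op": "servo_tool", "data": {"series": [[[-0.06,0.11,0,0,0,0,1],[-0.12,0.22,0,0,0,0,1],[-0.18,0.33,0,0,0,0,1],[-0.24,0.44,0,0,0,0,1],[-0.3,0.55,0,0,0,0,1],[-0.36,0.65,0,0,0,0,1],[-0.42,0.74,0,0,0,0,1],[-0.45,0.8,0,0,0,0,1],[-0.45,0.8,0.03,0,0,0,1],[-0.45,0.8,0.1,0,0,0,1],[-0.45,0.8,0.2,0,0,0,1],[-0.45,0.8,0.3,0,0,0,1]]]}}

```text
time_s: 39.2
tool_pos: [0.378, -0.3169, 0.1344]
tool_rot: [179.9, -0.1, -0.6]
force: [-0.0, -1.5, -0.4]
grip_width: 0.087
grasp_force: 0.0
```

{"op": "servo_tool", "data": {"series": [[[0,0,0.09,0,0,0,1],[0,0,0.15,0,0,0,1],[0,0,0.19,0,0,0,1],[0,0,0.205,0,0,0,1],[0,0,0.205,0,0,0,1],[0,0,0.205,0,0,0,1]]]}}

```text
time_s: 39.7
tool_pos: [0.3777, -0.317, 0.0739]
tool_rot: [180.0, -0.0, -0.6]
force: [-0.6, -0.4, -0.1]
grip_width: 0.0875
grasp_force: 0.0
```

{"op": "servo_tool", "data": {"series": [[[0,0.001,0.003,0,0,0,0.8],[0,0.001,0.003,0,0,0,0.6],[0,0.001,0.003,0,0,0,0.4],[0,0.001,0.003,0,0,0,0.3],[0,0.001,0.003,0,0,0,0.3],[0,0.001,0.003,0,0,0,0.3],[0,0.001,0.003,0,0,0,0.3],[0,0.001,0.003,0,0,0,0.3],[0,0.001,0.003,0,0,0,0.3]]]}}

```text
time_s: 40.45
tool_pos: [0.3771, -0.3176, 0.0726]
tool_rot: [180.0, -0.0, -0.6]
force: [-0.7, -0.4, 0.5]
grip_width: 0.0465
grasp_force: 30.0
```

{"op": "servo_tool", "data": {"series": [[[0,0,-0.02,0,0,0,0.3],[0,0,-0.08,0,0,0,0.3],[0,0,-0.18,0,0,0,0.3],[0,0,-0.3,0,0,0,0.3],[0,0,-0.4,0,0,0,0.3],[0.01,-0.02,-0.47,0,0,0.005,0.3],[0.03,-0.08,-0.5,0,0,0.01,0.3],[0.07,-0.16,-0.5,0,0,0.0156,0.3],[0.12,-0.26,-0.5,0,0,0.0156,0.3],[0.17,-0.37,-0.5,0,0,0.0156,0.3],[0.22,-0.48,-0.5,0,0,0.0156,0.3],[0.27,-0.59,-0.5,0,0,0.0156,0.3]]]}}

```text
time_s: 41.45
tool_pos: [0.4593, -0.1394, 0.2215]
tool_rot: [-180.0, 0.1, -3.5]
force: [0.5, -0.4, -5.5]
grip_width: 0.0467
grasp_force: 30.0
```

{"op": "servo_tool", "data": {"series": [[[0.05,-0.11,0,0,0,0,0.3],[0.1,-0.22,0,0,0,0,0.3],[0.14,-0.33,0,0,0,0,0.3],[0.17,-0.42,0,0,0,0,0.3],[0.19,-0.49,0,0,0,0,0.3],[0.199,-0.52,0.02,0,0,0,0.3],[0.199,-0.523,0.08,0,0,0,0.3],[0.199,-0.523,0.17,0,0,0,0.3],[0.199,-0.523,0.27,0,0,0,0.3],[0.199,-0.523,0.36,0,0,0,0.3],[0.199,-0.523,0.42,0,0,0,0.3],[0.199,-0.523,0.44,0,0,0,0.3]]]}}

```text
time_s: 42.45
tool_pos: [0.5248, 0.0104, 0.0859]
tool_rot: [179.9, 0.5, -3.5]
force: [0.0, 0.1, -5.4]
grip_width: 0.0468
grasp_force: 30.0
```

{"op": "servo_tool", "data": {"series": [[[0,0,0,0,0,0,0.3],[0,0,0.01,0,0,0,0.3],[0,0,0.015,0,0,0,0.3],[0,0,0.015,0,0,0,0.3]]]}}

```text
time_s: 42.78
tool_pos: [0.5298, 0.0115, 0.0871]
tool_rot: [180.0, -0.1, -3.5]
force: [-0.2, -0.3, -6.2]
grip_width: 0.0467
grasp_force: 30.0
```

12.5 mm to go.

{"op": "servo_tool", "data": {"series": [[[-0.003,0,0.015,0,0,0,0.3],[-0.003,0,0.028,0,0,0,0.3],[-0.003,0,0.035,0,0,0,0.3],[-0.003,0,0.039,0,0,0,0.3],[-0.003,0,0.042,0,0,0,0.3],[-0.003,0,0.044,0,0,0,0.3],[-0.003,0,0.044,0,0,0,0.3]]]}}

```text
time_s: 43.37
tool_pos: [0.528, 0.0116, 0.0747]
tool_rot: [179.9, 0.0, -3.4]
force: [-5.8, -0.5, 7.9]
grip_width: 0.0466
grasp_force: 30.0
```

{"op": "servo_tool", "data": {"series": [[[0,0,-0.003,0,0,0,0.6],[0,0,-0.003,0,0,0,0.8],[0,0,-0.003,0,0,0,1],[0,0,-0.003,0,0,0,1],[0,0,-0.05,0,0,0,1],[0,0,-0.18,0,0,0,1],[0,0,-0.31,0,0,0,1],[0,0,-0.44,0,0,0,1],[0,0,-0.57,0,0,0,1],[0,0,-0.68,0,0,0,1],[0,0,-0.7,0,0,0,1],[0,0,-0.7,0,0,0,1]]]}}

```text
time_s: 44.37
tool_pos: [0.5299, 0.012, 0.2859]
tool_rot: [180.0, -0.4, -3.4]
force: [0.7, 0.4, -0.4]
grip_width: 0.0867
grasp_force: 0.0
```

{"op": "servo_tool", "data": {"series": [[[0,0,0,0,0,0,1],[0,0,0,0,0,0,1]]]}}

```text
time_s: 44.53
tool_pos: [0.5272, 0.0116, 0.2809]
tool_rot: [180.0, 0.2, -3.4]
force: [-0.0, 0.2, -0.5]
grip_width: 0.0867
grasp_force: 0.0
```

```bash
python3 look.py w6
python3 - <<'E'
from h import *
d=np.load("w6.npz");P,H=d["P"],d["H"]
w=(H[...,1]<60)&(H[...,2]>120)&(P[...,2]>.115)&(P[...,2]<.14)&(abs(P[...,1]-.06)<.04)&(abs(P[...,0]-.6)<.05)
q=P[w];print("cap",len(q),cv2.minEnclosingCircle((q[:,:2]*1000).astype(np.float32)))
E
```

```text
[0.5272 0.0116 0.2809] [179.99   0.18  -3.44]
yellow -0.01 1712 [ 0.5605 -0.0486  0.0053] [582.8 -54.9  54.7  89.1  86.7]
yellow 0.1 3315 [ 0.5954 -0.0533  0.1224] [594.8 -54.8  48.2  46.7  86.4]
red -0.01 2299 [0.5762 0.0636 0.0053] [589.8  69.   53.8  90.1  86.6]
red 0.1 1558 [0.6017 0.0624 0.1073] [601.7  68.4  48.6  49.3  48.6]
green -0.01 226 [0.5587 0.009  0.0059] [556.8   8.9  51.6   8.1  87. ]
green 0.1 4162 [0.5285 0.0104 0.111 ] [528.   10.4  45.9  59.5  86.4]
cap 1667 ((601.7240600585938, 68.73710632324219), 16.288394927978516)
```

View pics/w6.png

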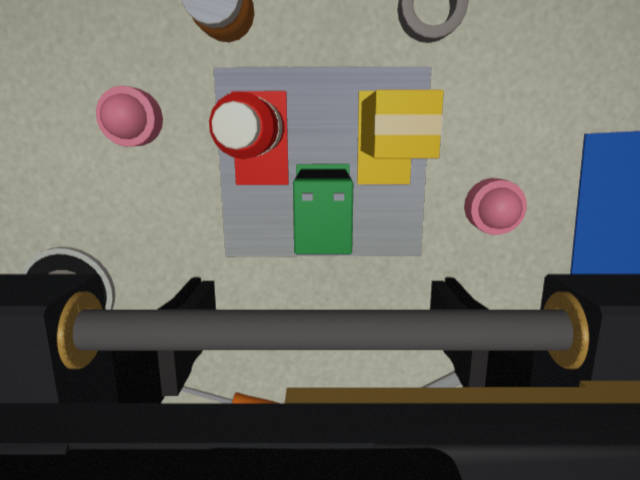

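All three are upright and within about 1 mm of their spots: can (240,125), carton (408,122), battery (323,215). The jar is still at (222,15).

```bash
python3 -c "
from cell import env; print(env.sign_off())"
```

```text
the job is handed in; nothing more can be done
None
```

The job is done and handed in at about 45 s: the camera sits under 2 mm off centre on the test stand, and the carton, spray can and battery stand upright within about 1 mm of their own spots. The jar was not touched; no verdict was returned.

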